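# Wedge a rail level in a drilling jig

## Robot

A 7-joint arm with a two-finger parallel gripper is mounted at the origin on a cart in front of the work surface, level with it; the furniture and walls round the work are solid. World frame = base frame: x ahead of the robot, y to its left, z up, the work surface at z = 0. Lengths are in m, angles in rad, forces in N, time in s.
With the tool pointing down it reaches from about 0.425 to 0.925 m from the base axis. Payload 6.8 kg.
Tool frame: the origin (TCP) lies midway between the tips of the shut fingers; the grasp point (between the pads) lies ctrl.pinch_z behind it (ctrl.pinch_z is the distance from the TCP to the grasp point, in m); z points along the fingers, y is the line along which they close (so a half turn about z gives the same grasp; the last joint's range is limited). The gripper opens to 88 mm and grips with 3 to 60 N. Pads are 20 mm wide; open, the fingers measure 115 mm over their backs; the gripper's body (75 mm by 178 mm) begins 61 mm behind the grasp point.
Start: joints at [-1.437, 0.477, 0.022, 1.555, -0.011, 1.109, -0.083], TCP at [0.162, 0.655, 0.223] pointing down, gripper open.
Joint ranges: [-2.96, 2.96], [-0.34, 2.1], [-1.41, 1.46], [0.24, 2.44], [-1.37, 4.51], [0.17, 1.92], [-2.96, 2.96]. Speed limits (rad/s): [2.39, 2.39, 3.14, 3.14, 3.14, 3.14, 3.14].

## Interface

Orientations are given as a 3x3 rotation matrix whose columns are the frame's x, y, z axes.
In Python, from station import ctrl, gripper_to, solve_ik, imaging, sign_off, readout gives the robot as it stands. Calls block until the motion is done:
- ctrl.move_to(position, orientation): joint-space move of the TCP to a pose.
- ctrl.movel(position, orientation=None, speed=0.15): straight line of the TCP; orientation=None keeps the orientation; speed is the mean speed in m/s.
- ctrl.move_j(angles): joint-space move.
- gripper_to(opening): finger opening in m; the grip force is fixed at half the most; returns when the fingers have stopped.
- ctrl.hold(seconds).
- solve_ik(position, orientation): joint angles nearest the present ones, or None.
- imaging.capture(name): name is "side" or "top"; returns the picture (400x640x3 uint8, blue, green, red); there is no depth.
- imaging.camera_model(name): a dict with "camera_matrix" (3x3 intrinsics, pixels), "k1" (the pictures are not rectified: a ray, as slopes to the right and down, at radius r is drawn at 1 + k1 r^2 times it, then the intrinsics apply), "origin" and "orientation" of the camera in the world. Camera axes: x right, y down, z forward; pixel columns grow to the right and rows downward; lengths in m; the calibration is good to about 2 mm. A picture is of the moment at which its call begins. camera_model takes no time and is no camera call.
A pose or a line that the arm cannot do raises ctrl.MotionError and nothing moves.
- sign_off(): hands the job in; it is judged then, once.
Readings, each from a call of its own:
- readout.get_time_s(): time.
- readout.get_q(): joint angles.
- readout.get_joint_vel(): joint speeds.
- readout.get_joint_efforts(): joint torques, N m.
- readout.get_ee_pos(): TCP position.
- readout.get_eef_rot(): TCP orientation.
- readout.get_force(): force on the tool from outside, world axes, zero at the start.
- readout.get_wrist_torque(): the same for the moment, N m.
- readout.get_gripper_width(): finger opening in m.
- readout.get_grip_force(): force on a finger pad.
Only numpy, scipy, OpenCV 4.12 (cv2) and the standard library are available. Lean on these libraries where they do the work, as an engineer would, in place of code of your own. Each camera call takes 0.05 s, during which the arm holds its last target. There are 200 camera calls.

## Task

The short walnut rail sits loose and tilted in the drilling jig. First push it home against the jig's end stop, then slide the tapered wooden wedge, thin end first, flat on the table under the rail's low end until the rail lies level and is nipped firmly up against the steel bush plate. Feel for it and do not overdrive the wedge, leave it holding by itself, and do not disturb the other things on the table.

Things in the scene. Friction and masses are not known exactly. Their poses are not given: they have to be found in the camera images.
- jig: drilling jig, fixed; bed 220 mm long: two wooden cheeks 20 mm wide and high, inner faces 50 mm apart, a ledge 7 mm high, 8 mm wide along the foot of each; between the ledges bare table, a slot 34 mm wide for the wedge. Low screwed lugs outside (to y = +-78 mm, 14 mm high). Origin: on the table, mid slot. +x is the way rail and wedge go in, z up. Open front end at x = -105 mm.
- slot_mouth (a point): on the table in the middle of the jig's open front end (jig x = -105 mm), where the wedge goes in
- end_rest (a point): middle of the front edge of the end rest, a flat step between the cheeks from jig x = 45 to 95 mm, 14 mm above the table, on which the rail's far end lies; behind it stands the end stop (face at jig x = 95 mm, to 40 mm high). Rest and stop are one aluminium head, jacked up by nuts 0 to 2.5 mm more than the heights given here; that differs from job to job and no point shows it.
- bush_plate (a point): middle of the underside of the steel bush plate bolted across the head, jig x = -20 to 45 mm, nominally 35 mm above the table; it rises with the head, and its packing washers leave 0.6 to 2.4 mm of play over a level rail. Neither is measured or shown by this point, so the wedge bites anywhere within 30 mm of its travel: feel for it. Plate top 43 mm, studs to 56 mm (+0 to 4).
- rail: dark walnut rail 45 x 160 x 20 mm, 0.1 kg, lying between the cheeks, far end on the end rest, low near end on the ledges, tilted 3 to 5 degrees. Origin: centre of its underside; y along it towards the stop, z up. It starts pulled out 20 to 35 mm; home = far end touching the stop, origin then at jig x = 15 mm. Push its near end with closed fingertips between the cheeks.
- rail_near_end (a point): middle of the lower edge of the rail's low near end (80 mm from its origin), 7 mm above the table at the start; at jig x = -65 mm when the rail is home
- wedge: loose plain wooden wedge, 185 x 28 mm, 0.09 kg, lying on its sole. Origin: centre of the sole; +x to the thin end. Butt (x = -92.5 to -57.5 mm): parallel block 28 mm high, to grip across its 28 mm or to push on its end; then the top slopes 1:6 to 3 mm at the nose. Its last 20 mm narrow to 16 mm. It holds by friction when let go. A level rail sits where it is 15 to 20 mm thick.
- wedge_nose (a point): middle of the lower edge of the wedge's thin end
- wedge_butt (a point): centre of the wedge's butt, 75 mm behind its origin, 14 mm up. Sliding it in takes under 2 N; once the rail meets the plate the push rises by 8 to 20 N for each further mm. A push of 8 to 15 N is a proper nip: it then bears on the rail with about 5 to 12 N and keeps that when let go. The plate springs out of true if the wedge bears on the rail with more than 20 N.
- chisel: chisel with a turned wooden handle, lying flat, 260 mm; a bystander, to be left alone
- screwdriver: screwdriver lying flat, 195 mm; a bystander, to be left alone
- pine_strip: plain square-edged pine strip 40x240x19 mm (no taper); a bystander, to be left alone
- birch_scrap: plain square-edged birch scrap 45x110x16 mm (no taper); a bystander, to be left alone
- wrench: flat steel wrench, 226 mm; a bystander, to be left alone
- cream_block: basswood block 65x140x40 mm; a bystander, to be left alone

How it is judged:
By the outcome, as a careful person would: the job done as asked, in the order asked, and still so for the second after the job is handed in, with the robot touching nothing.
It also fails if it takes over 64 s, if anything falls off the work surface, if the arm or the gripper's body presses on something with over 40 N, if the wrist force passes 120 N, or if a joint passes its speed limit or range.

## Working session

There is one attempt and no reset: what is moved stays moved. The work goes in short steps, each a Python script; the robot and the scene stay as the last script left them, time stands still between calls to the robot, and variables do not carry over. Pictures are saved under pics/ and viewed, at most 10 in all, crops included, and the job is handed in when it is done.

```bash
ls; mkdir -p pics
python3 - <<'E'
from station import ctrl, imaging, readout
import cv2,numpy as np
for n in("side","top"):
    im=imaging.capture(n); cv2.imwrite(f"pics/{n}0.png",im); m=imaging.camera_model(n); print(n,m)
print(ctrl.pinch_z, readout.get_time_s(), readout.get_force(), readout.get_ee_pos(), readout.get_eef_rot())
E
```

```text
pics
side {'camera_matrix': array([[434.41803949,   0.        , 319.22179246],
       [  0.        , 434.41803949, 195.32456523],
       [  0.        ,   0.        ,   1.        ]]), 'k1': -0.025766145808959653, 'origin': array([ 0.39128088, -1.01825366,  0.90425969]), 'orientation': array([[ 0.9823344 , -0.11408128,  0.14833944],
       [-0.18696313, -0.63217275,  0.75193245],
       [ 0.00799473, -0.76638312, -0.64233403]])}
top {'camera_matrix': array([[445.2654795 ,   0.        , 325.47945666],
       [  0.        , 445.2654795 , 204.32231163],
       [  0.        ,   0.        ,   1.        ]]), 'k1': -0.11771713165169835, 'origin': array([ 0.4020968 , -0.02552559,  1.61593804]), 'orientation': array([[-0.01034534, -0.99296994,  0.1179138 ],
       [-0.99991849,  0.01115529,  0.00621108],
       [-0.00748278, -0.11783994, -0.99300441]])}
0.0187 0.1 [-0.24807205 -0.51018635  0.34920398] [0.16147557 0.65484406 0.22177345] [[-9.70924294e-01  2.39386548e-01 -3.10982723e-04]
 [ 2.39386733e-01  9.70922922e-01 -1.63430902e-03]
 [-8.92913390e-05 -1.66123546e-03 -9.99998616e-01]]
```

View pics/side0.png

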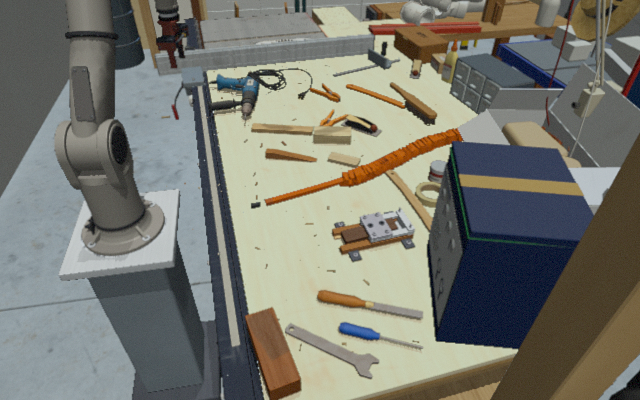

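View pics/top0.png

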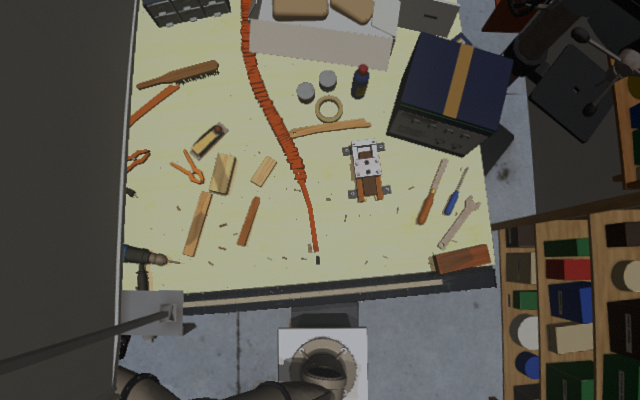

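The jig is at top (367,172) and side (375,230). The wedge is the orange-brown taper at top (248,222) and side (290,156), with its thick end towards the robot in the top view. An orange hose lies between them. I'll enlarge both areas for pixel corners.

Run:
```python
import cv2,numpy as np
t=cv2.imread("pics/top0.png"); s=cv2.imread("pics/side0.png")
def c(im,x,y,w,h,k): return cv2.resize(im[y:y+h,x:x+w],(w*k,h*k),interpolation=cv2.INTER_CUBIC)
# top: jig 335..400,130..210 x6 ; wedge 230..270,190..250 
a=c(t,335,132,65,75,6); b=c(t,225,187,65,75,6)
cv2.imwrite("pics/crop_top.png",np.hstack([a,b]))
a=c(s,325,200,100,65,6);b=c(s,255,135,100,35,6)
cv2.imwrite("pics/crop_side.png",np.vstack([a,b]))
```

```text
(no output)
```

View pics/crop_top.png

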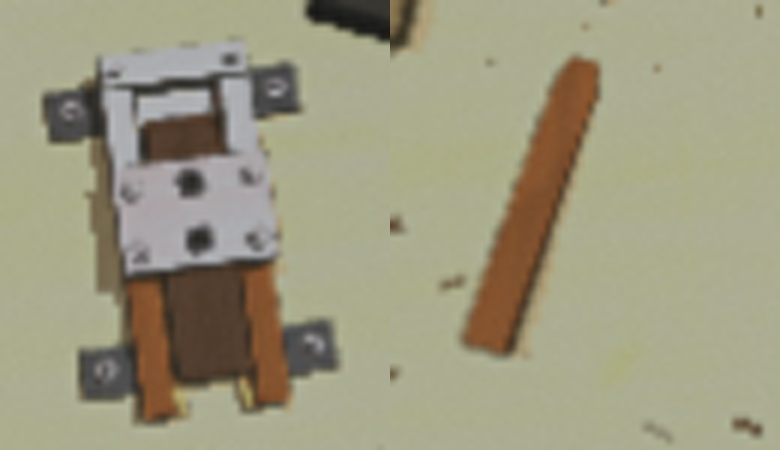

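View pics/crop_side.png

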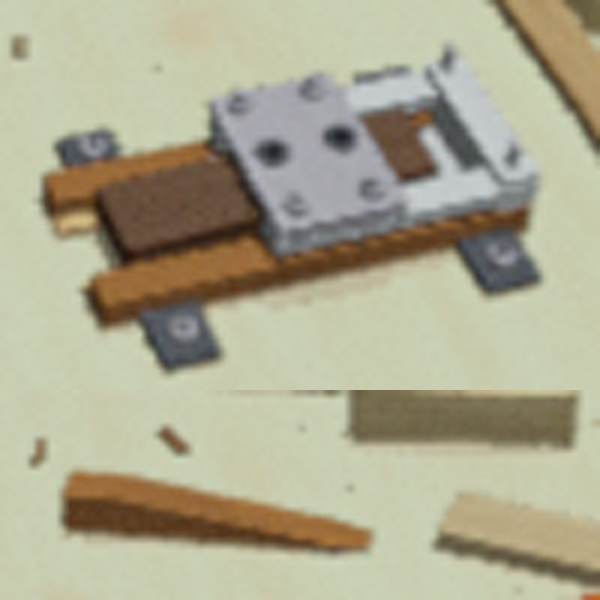

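Both crops are clear. In the top crop the bush holes are at (190,183) and (200,239), and the lug screws at (105,372), (314,347), (70,112) and (277,90). The wedge nose is at (585,62) and its butt end at about (487,345). In the side crop the holes are at (340,138) and (272,152), the nose at (370,540) and the butt's near top corner at (65,502). I'll triangulate these points.

```bash
cat > geo.py <<'E'
import numpy as np, cv2
from station import imaging
M={n:imaging.camera_model(n) for n in("side","top")}
def ray(n,uv):
    m=M[n]; K=m["camera_matrix"]
    p=cv2.undistortPoints(np.array([[uv]],float),K,np.array([m["k1"],0,0,0.]))[0,0]
    d=m["orientation"]@np.array([p[0],p[1],1]); return m["origin"],d/np.linalg.norm(d)
def plane(n,uv,z):
    o,d=ray(n,uv); return o+d*(z-o[2])/d[2]
def tri(t,s):
    (a,d),(b,e)=ray("top",t),ray("side",s)
    k=np.linalg.lstsq(np.c_[d,-e],b-a,rcond=None)[0]
    p,q=a+k[0]*d,b+k[1]*e; return (p+q)/2,np.linalg.norm(p-q)
E
cat > m1.py <<'E'
from geo import *
np.set_printoptions(precision=4,suppress=True)
T=lambda x,y:((x+.5)/6-.5+335,(y+.5)/6-.5+132)
TW=lambda x,y:((x-390+.5)/6-.5+225,(y+.5)/6-.5+187)
S=lambda x,y:((x+.5)/6-.5+325,(y+.5)/6-.5+200)
SW=lambda x,y:((x+.5)/6-.5+255,(y-390+.5)/6-.5+135)
for n,t,s in [("hole far",T(190,183),S(340,138)),("hole near",T(200,239),S(272,152)),
 ("stop scr L",T(113,73),S(448,58)),("stop scr R",T(232,58),S(513,155)),
 ("plate scr FL",T(140,254),S(237,104)),("plate scr FR",T(260,236),S(295,205)),("plate scr BL",T(131,192),S(312,90)),("plate scr BR",T(251,175),S(372,188)),
 ("lug FL",T(105,372),S(93,145)),("lug FR",T(314,347),S(183,327)),("lug BR",T(277,90),S(503,250)),
 ("cheek L front outer top",T(137,398),S(47,177)),("cheek R front outer top",T(289,382),S(93,285)),
 ("rail near L top",T(178,378),S(100,190)),("rail near R top",T(245,370),S(125,245)),
 ("wedge nose",TW(585,62),SW(370,540)),("butt L top",TW(466,338),SW(75,472)),("butt R top",TW(508,345),SW(65,502))]:
    p,e=tri(t,s); print(n,p,round(e,4))
print("lug BL z15",plane("top",T(70,112),.014),"FL",plane("top",T(105,372),.014),"FR",plane("top",T(314,347),.014),"BR",plane("top",T(277,90),.014))
# wedge mask axis
for n in("top","side"):
    im=cv2.imread(f"pics/{n}0.png"); hsv=cv2.cvtColor(im,cv2.COLOR_BGR2HSV)
    m=((hsv[...,0]<16)&(hsv[...,1]>110)).astype(np.uint8)
    x,y,w,h=(228,190,40,60) if n=="top" else (260,145,60,22)
    z=np.zeros_like(m); z[y:y+h,x:x+w]=m[y:y+h,x:x+w]
    nn,l,st,c=cv2.connectedComponentsWithStats(z); i=1+st[1:,4].argmax(); print(n,st[i],c[i])
    ct=cv2.findContours((l==i).astype(np.uint8),0,2)[0][0][:,0]; r=cv2.minAreaRect(ct); print(r,cv2.boxPoints(r).tolist())
E
python3 m1.py
```

```text
hole far [ 0.741  -0.1641  0.0454] 0.002
hole near [ 0.7061 -0.1691  0.0469] 0.0013
stop scr L [ 0.8096 -0.1194  0.0462] 0.0033
stop scr R [ 0.8178 -0.1914  0.0465] 0.0026
plate scr FL [ 0.6981 -0.1332  0.0464] 0.0026
plate scr FR [ 0.7073 -0.2051  0.0467] 0.0007
plate scr BL [ 0.7367 -0.1288  0.0451] 0.0037
plate scr BR [ 0.7452 -0.2008  0.0467] 0.002
lug FL [ 0.6324 -0.1129  0.0111] 0.003
lug FR [ 0.6459 -0.2401  0.0132] 0.0025
lug BR [ 0.806  -0.2219  0.0152] 0.0035
cheek L front outer top [ 0.6107 -0.1314  0.0117] 0.008
cheek R front outer top [ 0.6148 -0.2214  0.0292] 0.0126
rail near L top [ 0.6261 -0.1561  0.0232] 0.0019
rail near R top [ 0.6294 -0.1963  0.0258] 0.0005
wedge nose [0.6251 0.2353 0.0023] 0.0024
butt L top [0.4567 0.3019 0.0269] 0.0031
butt R top [0.4503 0.2774 0.0227] 0.0013
lug BL z15 [ 0.792  -0.0941  0.014 ] FL [ 0.6305 -0.1126  0.014 ] FR [ 0.6445 -0.2398  0.014 ] BR [ 0.8046 -0.2217  0.014 ]
top [238 197  22  49 365] [248.3397 221.5753]
((248.50001525878906, 220.50001525878906), (7.589465141296387, 50.596439361572266), 18.434947967529297) [[236.90000915527344, 243.30001831054688], [252.89999389648438, 195.30001831054688], [260.10003662109375, 197.70001220703125], [244.10003662109375, 245.70001220703125]]
side [266 150  50  11 229] [285.7991 155.5852]
((290.56756591796875, 155.2232666015625), (49.508819580078125, 8.229813575744629), 4.969740867614746) [[265.54974365234375, 157.17823791503906], [266.2626953125, 148.97935485839844], [315.58538818359375, 153.26829528808594], [314.8724365234375, 161.46717834472656]]
```

```bash
cat > h.py <<'E'
import numpy as np
from station import ctrl, gripper_to, solve_ik, imaging, readout
np.set_printoptions(precision=4,suppress=True)
YAW=np.radians(6.6); O=np.array([.7105,-.1682])
def R(a): c,s=np.cos(a),np.sin(a); return np.array([[-c,-s,0],[-s,c,0],[0,0,-1.]])
def J(x,y,z):  # jig -> world
    c,s=np.cos(YAW),np.sin(YAW); return np.array([O[0]+c*x-s*y,O[1]+s*x+c*y,z])
U=J(1,0,0)[:2]-O
def inj(p): d=np.asarray(p)[:2]-O; return np.array([d@U,-U[1]*d[0]+U[0]*d[1],p[2]])
def F(n=4):
    f=[]
    for _ in range(n): f.append(readout.get_force()); ctrl.hold(.02)
    f=np.mean(f,0); return np.array([f[:2]@U,-U[1]*f[0]+U[0]*f[1],f[2]])
E
python3 - <<'E'
from h import *
gripper_to(0.0)
ctrl.move_to(J(-.118,0,.16),R(YAW)); print(readout.get_time_s(),readout.get_q())
ctrl.movel(J(-.118,0,.05),speed=.15); ctrl.movel(J(-.118,0,.012),speed=.06); ctrl.hold(.3)
f0=F(8); print("f0",f0,inj(readout.get_ee_pos()),readout.get_time_s())
for x in np.arange(-.116,-.060,.002):
    ctrl.movel(J(x,0,.012),speed=.03); f=F(3)-f0
    print(round(x,4),f,inj(readout.get_ee_pos())[0])
    if f[0]<-5: break
print(readout.get_time_s())
E
```

```text
4.7417 [-0.3268  0.546   0.7304  1.7877 -0.4324  0.9746  2.2674]
f0 [-0.0693  0.1658 -0.1875] [-0.1179  0.0001  0.0121] 6.8417
-0.116 [-0.4084 -0.4443  0.5984] -0.11588763558507578
-0.114 [-0.0403 -0.6272  0.1047] -0.11393242949236032
-0.112 [-0.0364 -0.5489  0.3816] -0.11190405935637479
-0.11 [0.0659 0.1186 0.3976] -0.10993927469982648
-0.108 [ 0.295  -0.2191  0.1842] -0.10789738798284752
-0.106 [-0.1237 -0.3117  0.3816] -0.10592901470211229
-0.104 [ 0.3713 -0.2743  0.0492] -0.10391301353434375
-0.102 [ 0.0457 -0.6001  0.6738] -0.1019384486579866
-0.1 [-0.1728  0.1079  0.0807] -0.09993931015496874
-0.098 [0.0158 0.3504 0.4619] -0.09790965253071277
-0.096 [-0.1936  0.1781 -0.569 ] -0.0959352922199368
-0.094 [ 0.1386 -0.3104  0.643 ] -0.09386644909584572
-0.092 [0.2633 0.0736 0.4359] -0.09181287382734757
-0.09 [0.6015 0.2246 0.1537] -0.08981340963745377
-0.088 [-0.4473  0.288  -0.0055] -0.08782448080797167
-0.086 [ 0.2237 -0.5835  0.7727] -0.0858121673347568
-0.084 [ 0.406  -0.2562  0.4192] -0.08382591432009513
-0.082 [ 0.5555 -0.7253  0.6173] -0.08182162441723542
-0.08 [-0.0181 -0.1562  0.2226] -0.0798237971303933
-0.078 [ 0.0214 -0.3538 -0.1727] -0.0778130917704824
-0.076 [-3.1814  0.3553  1.5591] -0.07671097432016821
-0.074 [-8.5683  1.1009  5.894 ] -0.0766164065158514
13.4417
```

The rail is home: force rose to 8.6 N at a near end of about −66 mm. Next I'll fetch the wedge and set it down with its nose in the slot mouth.

Run:
```python
from h import *
import cv2
ctrl.movel(J(-.09,0,.012),speed=.1); ctrl.movel(J(-.10,0,.14),speed=.2)
a=np.radians(-17.7); G=np.array([.468,.285])
gripper_to(.06)
ctrl.move_to([*G,.14],R(a)); ctrl.movel([*G,.03],speed=.15); ctrl.movel([*G,.005],speed=.05)
ctrl.hold(.2); print("pre",F(),readout.get_ee_pos(),readout.get_time_s())
gripper_to(.02); print("w",readout.get_gripper_width(),readout.get_grip_force(),F())
ctrl.movel([*G,.14],speed=.15); print("lift",F(8),readout.get_gripper_width())
ctrl.move_to(J(-.2525,0,.14),R(YAW))
for n in("top","side"): cv2.imwrite(f"pics/{n}1.png",imaging.capture(n))
print(readout.get_time_s(), inj(readout.get_ee_pos()))
t=cv2.imread("pics/top1.png")[130:290,300:420];s=cv2.imread("pics/side1.png")[150:280,240:440]
cv2.imwrite("pics/held.png",np.hstack([cv2.resize(t,None,fx=3,fy=3),cv2.resize(s,(400,260)) if 0 else cv2.copyMakeBorder(cv2.resize(s,None,fx=2.1,fy=2.1),0,480-273,0,0,0)]))
```

```text
pre [ 0.1951 -0.3543 -0.1741] [0.4682 0.2851 0.0052] 19.1333
w 0.027812361106051606 29.997224807739258 [-0.1633 -0.3124  0.4098]
lift [-0.2802 -0.338  -0.8981] 0.0277605844961151
22.8417 [-0.2518  0.0009  0.1399]
```

View pics/held.png

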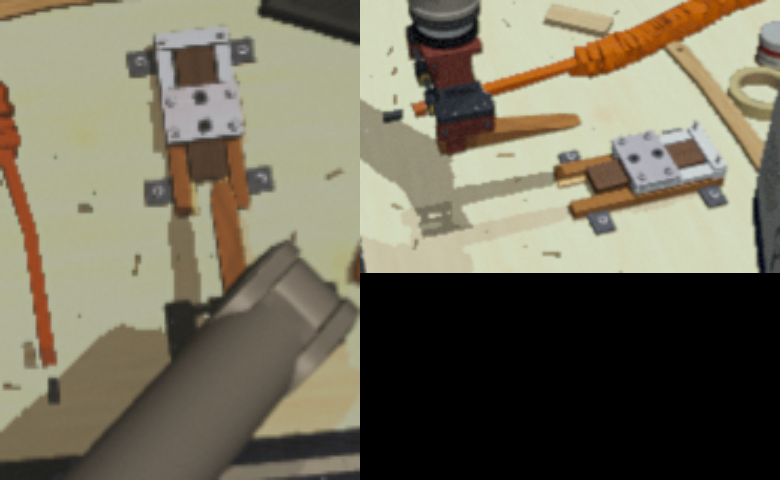

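The rail now reaches the stop. The wedge is held straight, with its nose at top px (375,191) and side px (343.8,208). I'll triangulate the nose, then lower the wedge into the mouth.

Run:
```python
from h import *
from geo import tri
import cv2
p,e=tri((375,191),(343.8,208.1)); print("nose",inj(p),e)
ctrl.movel(J(-.2525,0,.03),speed=.15); f0=F(8); print("free",f0)
ctrl.movel(J(-.2525,0,.009),speed=.06)
for z in np.arange(.008,.0035,-.0005):
    ctrl.movel(J(-.2525,0,z),speed=.03); f=F(4)-f0
    if f[2]>1.5: break
print(z,f,inj(readout.get_ee_pos()),readout.get_time_s())
cv2.imwrite("pics/side2.png",imaging.capture("side"))
cv2.imwrite("pics/top2.png",imaging.capture("top"))
t=cv2.imread("pics/top2.png")[150:250,340:420];s=cv2.imread("pics/side2.png")[190:270,285:425]
cv2.imwrite("pics/down.png",np.hstack([cv2.resize(t,(320,400)),cv2.copyMakeBorder(cv2.resize(s,None,fx=3.4,fy=3.4),0,400-272,0,0,0)]))
```

```text
nose [-0.0897 -0.0048  0.1366] 0.002010709913626444
free [ 0.1745 -0.4237 -0.4432]
0.004499999999999997 [-1.6183  1.9636  7.4002] [-0.2524 -0.      0.005 ] 26.8917
```

View pics/down.png

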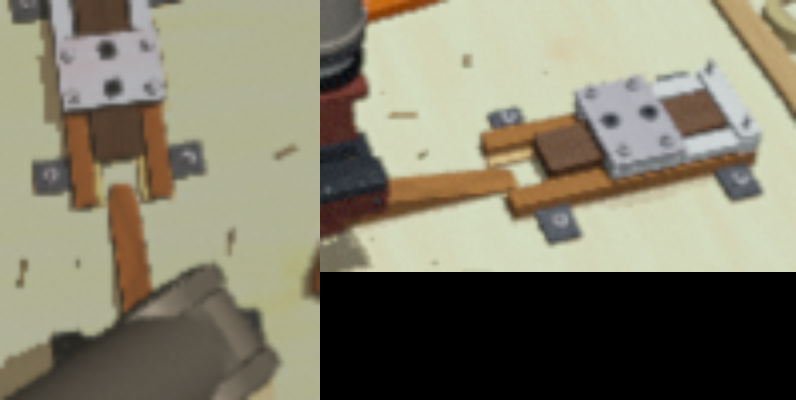

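The nose sits centred between the ledges in the mouth (crop (121,187)), and the wedge is aligned with the slot. I'll slide it part way gripped, then let go and push on the butt end so the feel is clean.

Run:
```python
from h import *
Z=.0053
ctrl.movel(J(-.2525,0,Z),speed=.03); f0=F(6); print(f0)
for x in np.arange(-.246,-.1835,.006):
    ctrl.movel(J(x,0,Z),speed=.05); f=F(3)-f0; print(round(x,4),f)
    if np.linalg.norm(f[:2])>6: print("stop"); break
gripper_to(.045); ctrl.hold(.1); print("rel",F(),readout.get_time_s())
ctrl.movel(J(x,0,.06),speed=.15)
ctrl.movel(J(x-.045,0,.06),speed=.15); gripper_to(0.)
ctrl.movel(J(x-.045,0,.015),speed=.12); ctrl.hold(.2)
f0=F(12); np.save("f0.npy",f0); print("f0",f0,inj(readout.get_ee_pos()),readout.get_time_s())
ctrl.movel(J(x-.030,0,.015),speed=.06); print((F()-f0))
import cv2
cv2.imwrite("pics/side3.png",imaging.capture("side"));cv2.imwrite("pics/top3.png",imaging.capture("top"))
```

```text
[ 0.0146 -0.079  -0.9516]
-0.246 [0.0966 0.0133 0.5376]
-0.24 [-0.1573  0.0476  0.0945]
-0.234 [-0.2013 -0.3498 -0.1557]
-0.228 [ 0.0725 -0.0064 -0.1716]
-0.222 [0.0313 0.5675 0.1002]
-0.216 [0.2275 0.0969 0.4065]
-0.21 [-0.5538  0.3524 -0.0186]
-0.204 [ 0.6091 -0.1054 -0.6426]
-0.198 [ 0.269   0.4858 -0.5415]
-0.192 [ 0.0216  0.5714 -0.0654]
-0.186 [-0.2618  0.3512 -0.5802]
rel [ 0.5199 -0.4093 -0.1618] 31.5
f0 [ 0.0951 -0.4262  0.0702] [-0.2307 -0.      0.0153] 34.2
[ 0.3488  0.4134 -0.2065]
```

Run:
```python
from h import *
f0=np.load("f0.npy"); x=-.216; log=[]
while x<-.135:
    f=F(3)-f0; p=-f[0]; log.append((x,inj(readout.get_ee_pos())[0],p))
    if p>10:
        ctrl.hold(.15); p=-(F(8)-f0)[0]
        if p>10: break
    if abs(f[1])>8 or readout.get_time_s()>56: print("abort",f); break
    st=.0005 if p>7.5 else .001 if (p>2.5 or x>-.199) else .002
    x+=st; ctrl.movel(J(x,0,.015),speed=.03)
for l in log[::3]+log[-6:]: print(np.round(l,4))
print("final push",p,F(6)-f0,readout.get_time_s())
```

```text
[-0.216  -0.2162 -0.2445]
[-0.21   -0.2099  0.1034]
[-0.204  -0.2038 -0.0666]
[-0.198  -0.1977 -0.1738]
[-0.195  -0.1948  0.4743]
[-0.192  -0.1919  0.9786]
[-0.189  -0.1889  0.6537]
[-0.186  -0.1859  1.4311]
[-0.183  -0.1829  0.8828]
[-0.18   -0.1798  0.8761]
[-0.177  -0.1769  1.2512]
[-0.174  -0.1739  1.1463]
[-0.171  -0.173   7.8434]
[-0.174  -0.1739  1.1463]
[-0.173  -0.1735  3.5509]
[-0.172  -0.1732  6.048 ]
[-0.171  -0.173   7.8434]
[-0.1705 -0.173   9.1746]
[-0.17   -0.1729 10.4398]
final push 10.275240316619152 [-9.9043  1.3212  8.2351] 46.6
```

Run:
```python
from h import *
import cv2
f0=np.load("f0.npy"); x=-.170
for i in range(5):
    x+=.0005; ctrl.movel(J(x,0,.015),speed=.03); ctrl.hold(.1); f=F(6)-f0; print(x,f,inj(readout.get_ee_pos()))
    if f[0]<-12.2: break
ctrl.movel(J(-.195,0,.015),speed=.06); ctrl.movel(J(-.22,0,.16),speed=.2)
print(F(8)-f0,readout.get_time_s())
ctrl.move_to([.50,.10,.25],R(YAW))
for n in("top","side"): cv2.imwrite(f"pics/{n}4.png",imaging.capture(n))
t=cv2.imread("pics/top4.png")[130:230,330:410];s=cv2.imread("pics/side4.png")[195:270,290:430]
cv2.imwrite("pics/end.png",np.hstack([cv2.resize(t,(320,400)),cv2.copyMakeBorder(cv2.resize(s,None,fx=3.4,fy=3.4),0,400-255,0,0,0)]))
print(readout.get_time_s())
```

```text
-0.1695 [-10.9886   1.2223   8.606 ] [-0.1728 -0.0002  0.0148]
-0.169 [-12.1537   1.1944   9.705 ] [-0.1727 -0.0002  0.0148]
-0.1685 [-12.7133   1.3562  10.2204] [-0.1727 -0.0003  0.0147]
[-0.203   0.2003  0.0064] 49.5583
50.8333
```

View pics/end.png

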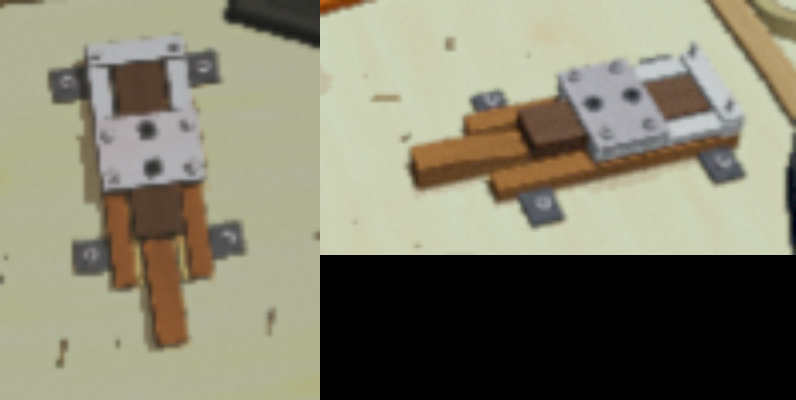

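The rail is level at the stop under the plate and the wedge is straight. However, the finger was also pressing down with 10 N, so part of that push went into table friction. There is time for one check push with the vertical force trimmed out, capped at 12 N.

Run:
```python
from h import *
ctrl.move_to(J(-.19,0,.10),R(YAW)); ctrl.movel(J(-.186,0,.015),speed=.15); f0=F(5)
x,z=-.174,.015; ctrl.movel(J(x,0,z),speed=.06); log=[]
while readout.get_time_s()<58.3:
    f=F(3)-f0; log.append((x,z,inj(readout.get_ee_pos())[0],f[0],f[2]))
    if f[0]<-11.3 and f[2]<5 or f[0]<-13: break
    if f[0]>-11.3: x+=.0008 if f[0]>-8 else .0004
    z+=np.clip(.00005*f[2],-.0001,.0003); ctrl.movel(J(x,0,z),speed=.03)
ctrl.movel(J(-.19,0,z),speed=.12); ctrl.movel(J(-.20,0,.12),speed=.2)
for l in log: print(np.round(l,4))
print(readout.get_time_s(),F(4)-f0)
```

```text
[-0.174   0.015  -0.1734  0.1398  0.3436]
[-0.1732  0.015  -0.1732  0.3062  0.131 ]
[-0.1724  0.015  -0.1724  0.9683  0.4149]
[-0.1716  0.015  -0.1723 -3.2046  2.8175]
[-0.1708  0.0152 -0.1723 -4.9366  3.9903]
[-0.17    0.0154 -0.1722 -6.6509  3.6856]
[-0.1692  0.0156 -0.1722 -8.4157  4.2024]
[-0.1688  0.0158 -0.1722 -8.1609  2.9526]
[-0.1684  0.0159 -0.1722 -8.8083  2.6735]
[-0.168   0.0161 -0.1722 -9.4922  2.3328]
[ -0.1676   0.0162  -0.1722 -10.4702   2.0262]
[ -0.1672   0.0163  -0.1721 -11.1473   3.0513]
[ -0.1668   0.0164  -0.1721 -12.0044   1.6651]
57.8833 [ 0.2809 -0.3208 -0.0261]
```

The wedge kept its place and took a clean 12 N push without creeping, so it is properly nipped.

```bash
python3 -c "
from station import sign_off; print(sign_off())"
```

```text
the job is handed in; nothing more can be done
None
```

I pushed the rail home against the stop, drove the wedge under it until the rail looked level and nipped (a final check push of 12 N did not move it), and handed the job in at about 58 s with the robot clear of everything.

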